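Free the rusted flask bolt and lift the sleeve off the crucible

ROBOT

A 7-joint arm with a two-finger parallel gripper is mounted at the origin on the work surface. World frame = base frame: x ahead of the robot, y to its left, z up, the work surface at z = 0. Lengths are in m, angles in rad, forces in N, time in s.
With the tool pointing down it reaches from about 0.4 to 0.85 m from the base axis. Payload 4.5 kg.
Tool frame: the origin (TCP) lies midway between the tips of the shut fingers; the grasp point (between the pads) lies 19 mm behind it; x points along the fingers, y is the direction in which the jaws open and shut, and the axes are right-handed (so a half turn about x gives the same grasp; the last joint's range is limited). The gripper opens to 88 mm and grips with 3 to 60 N. Pads are 18 mm wide; open, the fingers measure 123 mm over their backs; the gripper's body (75 mm by 187 mm) begins 45 mm behind the grasp point.
Start: joints at [1.26, 0.689, -0.195, 1.565, 0.157, 0.902, -0.215], TCP at [0.211, -0.588, 0.213] pointing down, gripper open.
Joint ranges: [-3.01, 3.01], [-0.46, 2.08], [-1.47, 1.51], [0.13, 2.56], [-1, 4.14], [0.04, 2.09], [-2.66, 2.66]. Speed limits (rad/s): [2.57, 2.57, 3.14, 3.14, 3.14, 3.14, 3.14].

INTERFACE

Orientations are given as a unit quaternion [x, y, z, w].
In Python, from plant import r gives the robot as it stands.
- The arm moves only by the tool arm_command, never from a script. Its argument "plan" is a list of rows, each a list of 5 numbers: the finger opening in m, from 0 to 0.0881, then the shift along the tool's x, y, z in m, then the turn about the tool's x in rad. In form: [[grip, dx, dy, dz, roll], ...]. A call has 1 to 12 rows; each row shifts and turns the commanded pose from where the row before left it, along the tool's axes as they then stand; what a row does not reach is not made up. A row lasts 1/8 s, in which the tool goes at most 62.5 mm and 10.7 degrees, less where a joint would pass 70% of its speed; a pose out of reach is approached as far as the arm can. A call is refused whole if a number of a shift passes 0.0625 or a number of a turn 0.188, either way. A call with a gripper value outside its range is refused whole. The fingers move at their own pace and stop on an object; "force" is the grip in N (left out, the last holds). Time passes only in rows, so rows that do not move let the fingers close. It gives the time, the measured TCP pose, the force and the opening at its end, in the units of the state.
- r.get_state(): the state, without advancing time (a new reading comes with each control period).
- r.snapshot(name): name is "scene" or "top" or "wrist"; returns (picture, depth): 420x560x3 uint8, red, green, blue; 420x560 float32, m along the optical axis (not along the pixel's ray), 0 where there is no reading.
- r.calibration(name): a dict with "fx", "fy", "cx", "cy" (pixels), "eye" and "orientation" of the camera in the world; the wrist camera has in their place "mount" (4x4, takes a point from camera to tool coordinates, whose origin is the TCP and whose axes are the tool frame's). Camera axes: x right, y down, z forward; pixel columns grow to the right and rows downward; lengths in m; the calibration is good to about 2 mm. A picture is of the moment at which its call begins: read the wrist's pose just before it. calibration takes no time and is no camera call.
- r.finish_job(): hands the job in, once; it reports no verdict.
The state is a dict: "clock": time; "q": joint angles; "qd": joint speeds; "joint_torque": joint torques, N m; "tool_pos": TCP position; "eef_rot": TCP orientation; "contact_force": force on the tool from outside, world axes, zero at the start; "moment": the same for the moment, N m; "opening": opening from 0.0 (shut) to 1.0 (fully open).
Only numpy, scipy, OpenCV 4.12 (cv2) and the standard library are available. Lean on these libraries where they do the work, as an engineer would, in place of code of your own. Each camera call takes 0.05 s, during which the arm holds its last target.

TASK

The rusted slide bolt of the flask cradle locks the steel sleeve down. Work the bolt loose by its yoke with short back-and-forth strokes, right back home after each jam and without forcing it, until it runs, and draw it fully open. Then lift the sleeve straight up off the crucible, leaving the crucible standing in its seat, and set the sleeve down upright on the pale board without dropping it; leave the bolt open and everything else on the bench alone.

Things in the scene. Friction and masses are not known exactly. Their poses are not given: they have to be found in the camera images.
- cradle: Dark steel flask cradle, fixed to the bench; base plate 90 (own x) x 270 (own y) x 12 mm. Origin: on the bench below the centre of the round seat near one end; z up; own +y runs from the seat along the bolt, the way it is drawn open. A 6 mm lip rings the seat. Two guide blocks, 40 mm wide, 106 mm high, stand at y 58-74 and 208-222 mm, the bolt running through them.
- seat (a point): Centre of the seat on the cradle's base plate, 12 mm above the bench; axes as the cradle's.
- bolt (a joint): Travel (m) of the rusted bolt along the cradle's +y: 0 = home stop, 0.062 = fully drawn. Starts near 0.010, seized: a draw jams hard somewhere at 0.010 to 0.026 and pushing on is no use. Push it right back until it stops at home (about 0; less does not help), then draw again: each such stroke breaks rust and it jams 2 mm or more farther out, until after 2 to 5 returns it runs past 0.045.
- bolt_tip (a point): Tip of the bolt, a rusty bar of 12 mm diameter with its axis 92 mm above the bench. Shut, it lies 4 mm above the sleeve's rim, 6 mm past the seat's centre; from 0.036 of travel it is clear of the sleeve. Moving the bolt takes 5 to 10 N; at a jam stop at 15 to 20 N (over 90 N counts as forcing). It stays where it is left.
- yoke: The bolt with its thumb yoke: two upright rusty lugs, 8 mm thick (y), 40 mm wide (x), 44 mm clear gap between, so closed fingers put down in the gap push the bolt either way. Origin: underside of its plate, mid-gap, 96 mm above the bench, at cradle y = 112 mm plus the travel; axes as the cradle's. Gap floor 8 mm above the origin, lug tops 44 mm above it.
- sleeve: Outer of the two nested parts: plain steel tube open at both ends, 56 mm outside and 48 mm inside diameter, 70 mm tall, 0.2 to 0.45 kg, standing in the seat round the crucible. Origin: centre of its lower end; z along its axis, up. Grasp its upper half across the outside, fingers on the cradle's +x and -x sides, which are free.
- crucible: Inner part: pale ceramic crucible, 44 mm across the rim, 40 mm at the foot, 55 mm tall, open on top, standing loose on the seat inside the sleeve with about 2 mm to spare all round. Origin: centre of its foot.
- board: Square pale heat-proof board, 130 x 130 x 20 mm, fixed flat on the bench. Origin: centre of its underside; z up.
- hammer: Bystander, to be left alone: small jeweller's hammer lying on the bench.
- block: Bystander, to be left alone: steel bench block 60 x 60 x 18 mm.
- jar: Bystander, to be left alone: glass jar with steel cap, 60 mm across, 70 mm tall.
- tin: Bystander, to be left alone: open aluminium tray 80 x 100 x 30 mm.
- pliers: Bystander, to be left alone: pliers with black handles, 170 mm long.
- brush: Bystander, to be left alone: brush lying on the bench.
There are look-alikes about, which are no part of the job. What is shaped like the crucible but green or turquoise is not meant.

How it is judged:
By the outcome, as a careful person would: the job done as asked, in the order asked, and still so for the second after the job is handed in, with the robot touching nothing.
It also fails if it takes over 72 s, if anything falls off the work surface, if the arm or the gripper's body presses on something with over 40 N, if the wrist force passes 120 N, or if a joint passes its speed limit or range.

## Working session

There is one attempt and no reset: what is moved stays moved. The work goes in short steps, Python scripts to look and compute and a tool call to move; the robot and the scene stay as the last step left them, time stands still between calls to the robot, and variables do not carry over. Pictures are saved under pics/ and viewed, and the job is handed in when it is done.

Besides the shell and the picture viewer there is one more tool, called after "Emit:" as name(argument=value, ...), one argument or row to a line, values as JSON. arm_command: Moves the arm, as the interface text tells. Its arguments: {"type":"object","properties":{"plan":{"type":"array","items":{"type":"array","items":{"type":"number"}}},"force":{"type":"number"}},"required":["plan"]}

```bash
mkdir -p pics; ls; python3 - <<'E'
from plant import r
import cv2,numpy as np
for n in("scene","top"):
    p,d=r.snapshot(n); cv2.imwrite(f"pics/{n}0.png",p[:,:,::-1]); np.savez(f"pics/{n}0.npz",p=p,d=d)
    print(n,r.calibration(n))
print(r.calibration("wrist")); print(r.get_state())
E
```

```text
pics
scene {'fx': 512.815501416926, 'fy': 512.815501416926, 'cx': 281.8557024141244, 'cy': 212.34789038835615, 'eye': array([1.19670897, 0.4271553 , 1.16295034]), 'orientation': array([ 0.46654717,  0.82675643, -0.27144836, -0.1585034 ])}
top {'fx': 419.7779635421915, 'fy': 419.7779635421915, 'cx': 279.1462349148368, 'cy': 209.7185213377477, 'eye': array([0.43901492, 0.02261856, 1.22222004]), 'orientation': array([ 0.70774343, -0.7056992 ,  0.0278035 , -0.01774385])}
{'fx': 349.2734910521864, 'fy': 349.2734910521864, 'cx': 281.0397286147422, 'cy': 204.38492856941318, 'mount': array([[-6.94902921e-04, -2.62125635e-01,  9.65033506e-01,
        -1.72511939e-01],
       [ 9.99999562e-01, -7.87183537e-04,  5.06263906e-04,
         3.82610534e-04],
       [ 6.26953740e-04,  9.65033435e-01,  2.62126068e-01,
        -6.69246063e-02],
       [ 0.00000000e+00,  0.00000000e+00,  0.00000000e+00,
         1.00000000e+00]])}
{'clock': 0.1, 'q': array([ 1.25977352,  0.68987764, -0.19453313,  1.56621161,  0.15731148,
        0.90248684, -0.21511279]), 'qd': array([-0.00073653, -0.00194592, -0.00149804, -0.00501884, -0.00118004,
        0.00028696,  0.00036032]), 'joint_torque': array([-2.63219983e-03, -5.28495204e+01, -1.27194431e+00, -1.53834754e+01,
       -5.27228834e-02,  1.98090740e-03,  6.09800713e-05]), 'tool_pos': array([ 0.21103124, -0.58766951,  0.21211219]), 'eef_rot': array([-0.69648151, -0.12188264,  0.69675502, -0.12079142]), 'contact_force': array([-0.03073089, -0.40399923, -0.50292303]), 'moment': array([-0.02119853, -0.00448152, -0.00296339]), 'opening': 1.0007263988417265}
```

View pics/scene0.png

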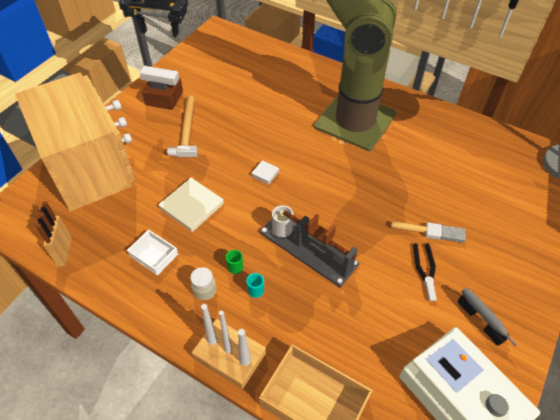

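View pics/top0.png

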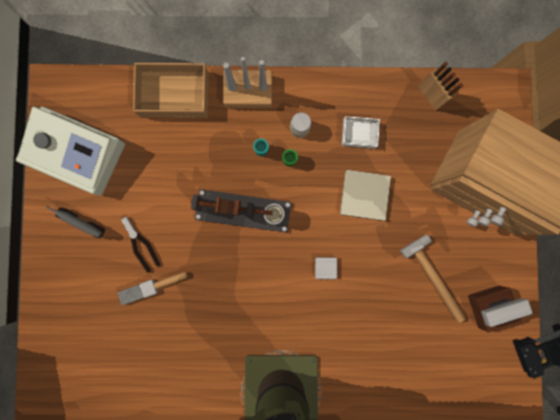

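The scene view shows the cradle around (310,248), sleeve at (283,220) and a pale square at (190,203). In the top view the seat is at (275,213), the bolt runs left towards (195,203), and the pale square is at (366,195). Next I measure with depth.

```bash
cat > h.py <<'E'
import numpy as np,cv2
from scipy.spatial.transform import Rotation as R
def pose(c,st=None):
    if "eye" in c: return R.from_quat(c["orientation"]).as_matrix(),np.array(c["eye"])
    T=np.eye(4);T[:3,:3]=R.from_quat(st["eef_rot"]).as_matrix();T[:3,3]=st["tool_pos"];T=T@c["mount"]
    return T[:3,:3],T[:3,3]
def cloud(c,d,st=None):
    A,e=pose(c,st);v,u=np.indices(d.shape)
    P=np.stack([(u-c["cx"])/c["fx"]*d,(v-c["cy"])/c["fy"]*d,d],-1)@A.T+e
    P[d==0]=np.nan
    return P
def onplane(c,uv,z,st=None):
    A,e=pose(c,st);uv=np.atleast_2d(uv).astype(float)
    g=np.c_[(uv[:,0]-c["cx"])/c["fx"],(uv[:,1]-c["cy"])/c["fy"],np.ones(len(uv))]@A.T
    return e+g*((z-e[2])/g[:,2])[:,None]
def proj(c,P,st=None):
    A,e=pose(c,st);q=(np.atleast_2d(P)-e)@A
    return np.c_[q[:,0]/q[:,2]*c["fx"]+c["cx"],q[:,1]/q[:,2]*c["fy"]+c["cy"]]
E
python3 - <<'E'
from plant import r
from h import *
for n,b in (("top",(180,170,400,250)),("scene",(150,160,370,300))):
    z=np.load(f"pics/{n}0.npz");c=r.calibration(n);P=cloud(c,z["d"])
    x0,y0,x1,y1=b
    cv2.imwrite(f"pics/{n}0z.png",cv2.resize(z["p"][y0:y1,x0:x1,::-1],None,fx=3.5,fy=3.5,interpolation=cv2.INTER_CUBIC))
    Z=P[...,2]
    print(n,np.nanmedian(Z[280:300,200:260]) )
    if n=="top":
        for v,u in((195,366),(182,352),(172,350),(205,380)): print(u,v,P[v,u])
        np.set_printoptions(linewidth=200,precision=0,suppress=True)
        print((Z[188:232:2,188:296:4]*1000))
E
```

```text
top -0.0011348951179321887
366 195 [ 0.55999515 -0.24490448  0.02006284]
352 182 [ 0.5975021  -0.20464454  0.02056036]
350 172 [ 0.62698527 -0.19956828  0.01801971]
380 205 [ 0.53112942 -0.28481228  0.02103568]
[[  1.  -3.   0.   1.  -3.   1.  -2.  -1.   0.   2.  -3.  -3.  -3.   2.   0.   3.  -0.  -1.   0.  -1.  -1.   1.  -1.  -5.   0.  -3.  -2.]
 [ -0.   1.  -4.  11.  14.   8.  -0.  -3.  -4.  -2.  -1.  -5.   0.  -2.   4.  -2.  nan  -2.  -3.   3.   2.  -1.  -4.  -2.  -3.  -2.  -2.]
 [  1.  -2.   0.  10.  13.  12.  12.  nan  13.  14.  -3.   1.  -3.  -4.  -5.  -2.  -1.   0.  -2.  -6.   0.  -0.   1.  -3.   2.  -5.  -0.]
 [  1.  -0.   4.  11.   8.  15.  11.  11.  12.   9.   9.   8.  11.  -5.  -1.   0.  -0.  -5.  -2.   2.  -1.  -1.   3.   2.  -2.   1.  -4.]
 [ -3.   0. 107.  nan  11.  11.  11.  13.   9.  12.  14.  11.  10.   8.   9.  12.   8.  -0.  -1.  -4.  -3.   2.  -7.  -3.  -5.  -2.  -5.]
 [ -1.  -1. 104.  66.  13.  15.  13.  12. 134.  11.  15.   9.  10.   7.  10.   8.   8.   6.  11.  15.  -6.  -2.  -2.  -2.   0.  -6.  -4.]
 [ -3. 104. 105.  58.  11.   6.  10.  11. 126. 102.  99. 103.
[... 1475 characters left out ...]
-3.   1.   1.   2.   9.   7.  16.  12.  14.  12.  10.   7.  10.  11.  14.  12.  13.  17.  83.  80.  10.  11.   6.   2.]
 [  0.  -1.   1.   1.  -1.   3.  -0.  -2.   3.  -1.  -1.  11.  14.  15.  10.   8.  13.  13.  13.  11.  18.  11.  15.  19.   8.  11.  -2.]
 [  2.  -3.  -0.  -4.   0.  -3.  -3.  -1.  -2.  -2.  -2.   4.   1.  -4.  11.  10.  14.  13.   7.  10.  10.  17.  17.  12.   9.   8.  -7.]
 [ -4.  -3.   0.  -1.  -3.   1.  -3.  -1.  -5.   1.  -2.   2.   0.  -4.  -2.  -2.  -1.  -2.  11.   9.  11.  14.  11.   8.  14.  -0.  -2.]
 [  6.  -1.   6.  -6.   0.  -2.  -2.  -3.  -0.  -3.  -7.  -0.   0.   0.   0.  -3.  -4.  -0.  -4.  -4.   4.   1.  11.   8.  17.   4.   1.]]
scene 0.0008383216806662208
```

View pics/top0z.png

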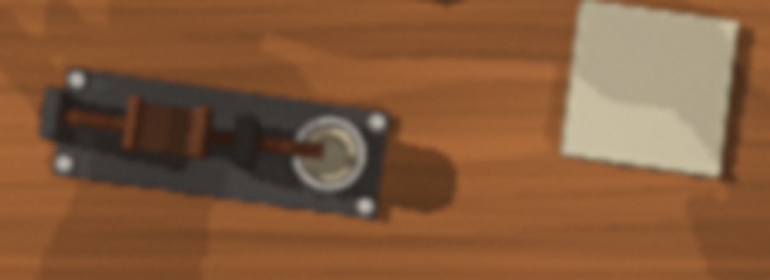

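View pics/scene0z.png

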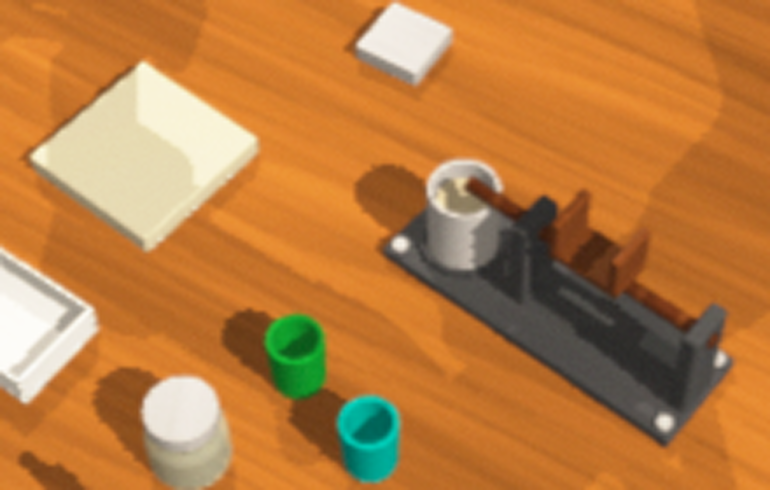

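The zoomed views show a flat pale board, and the bolt with its two lugs at about (165,128) and (215,135) in the zoomed top view. The sleeve stands in its seat. I now fit the poses.

```bash
python3 - <<'E'
from plant import r
from h import *
z=np.load("pics/top0.npz");c=r.calibration("top");P=cloud(c,z["d"]);Z=P[...,2]
win=np.zeros(Z.shape,bool);win[180:240,185:300]=1
m=win&(Z>0.006)
# plate image contour: rays onto z=.012, only plate-level pixels
pl=win&(Z>0.006)&(Z<0.02)
v,u=np.nonzero(pl);Q=onplane(c,np.c_[u,v],0.012)[:,:2]
rc=cv2.minAreaRect((Q*1000).astype(np.float32));print("plate",rc,cv2.boxPoints(rc))
# screws (white) on plate
p=z["p"].astype(int)
t=win&(p.min(2)>150); n,_,s,ce=cv2.connectedComponentsWithStats(t.astype(np.uint8))
for i in range(1,n): print("white",s[i,4],ce[i],onplane(c,ce[i],0.012)[0] if s[i,4]<30 else onplane(c,ce[i],0.082)[0])
# sleeve rim
rm=win&(Z>0.074)&(Z<0.09); rm[:,:262]=0
v,u=np.nonzero(rm);Q=onplane(c,np.c_[u,v],0.082)[:,:2]
print("rim",len(u),cv2.minEnclosingCircle((Q*1000).astype(np.float32)))
# lugs
lg=win&(Z>0.128);n,l,s,ce=cv2.connectedComponentsWithStats(lg.astype(np.uint8))
for i in range(1,n):
  if s[i,4]>5: print("lug",s[i,4],ce[i],onplane(c,ce[i],0.14)[0])
# board
b=np.zeros(Z.shape,bool);b[160:230,330:400]=1;b&=(p[...,0]>130)&(p[...,2]>100)
v,u=np.nonzero(b);Q=onplane(c,np.c_[u,v],0.02)[:,:2]
rc=cv2.minAreaRect((Q*1000).astype(np.float32));print("board",b.sum(),rc)
E
```

```text
plate ((497.8275146484375, 111.90434265136719), (269.1521911621094, 125.467041015625), 82.29180908203125) [[417.61044  -13.04142 ]
 [541.9438   -29.870049]
 [578.04456  236.8501  ]
 [453.71124  253.67874 ]]
white 4 [201.5 192.5] [0.56622143 0.22996977 0.012     ]
white 4 [287.5 204.5] [ 0.53232857 -0.01864209  0.012     ]
white 4 [197.5 216.5] [0.49677423 0.24046041 0.012     ]
white 4 [283.5 228.5] [ 0.46293481 -0.00719184  0.012     ]
rim 86 ((503.208984375, 20.93488121032715), 27.875282287597656)
lug 53 [217.52830189 204.03773585] [0.52301725 0.16635557 0.14      ]
lug 50 [237.28 207.16] [0.51511569 0.11538243 0.14      ]
board 2041 ((560.887451171875, -242.1420440673828), (131.5294189453125, 130.5780792236328), 82.24807739257812)
```

```bash
cat >> h.py <<'E'
SEAT=np.array([0.5028,0.0214]);CY=np.array([0.135,0.9908]);CX=np.array([0.9908,-0.135])
def cpt(x,y,z): return np.r_[SEAT+x*CX+y*CY,z]
def delta(st,target,yaw_axis=None):
    """tool-frame shift and roll from the measured pose"""
    M=R.from_quat(st["eef_rot"]).as_matrix();d=M.T@(np.array(target)-st["tool_pos"])
    roll=None
    if yaw_axis is not None:
        a=M.T@np.r_[yaw_axis,0]; roll=np.arctan2(a[2],a[1]); roll=(roll+np.pi/2)%np.pi-np.pi/2
    return np.round(d*1000,1),roll
E
python3 - <<'E'
from plant import r
from h import *
s=r.get_state();M=R.from_quat(s["eef_rot"]).as_matrix();print(M.round(3))
print(delta(s,[0.45,-0.25,0.25],CX));print(delta(s,cpt(0,0.1206,0.2),CX))
E
```

```text
[[-0.001  0.338 -0.941]
 [ 0.001 -0.941 -0.338]
 [-1.    -0.002  0.   ]]
(array([ -37.6, -237. , -339.1]), np.float64(-1.090477258490337))
(array([  13. , -581.5, -536.2]), np.float64(-1.090477258490337))
```

Emit:
arm_command(
  plan=[
    [0, -0.005, -0.03, -0.042, 0],
    [0, -0.005, -0.03, -0.042, 0],
    [0, -0.005, -0.03, -0.042, 0],
    [0, -0.005, -0.03, -0.042, 0],
    [0, -0.005, -0.03, -0.042, 0],
    [0, -0.005, -0.03, -0.042, 0],
    [0, -0.005, -0.03, -0.042, 0],
    [0, -0.005, -0.03, -0.042, 0],
    [0, 0, -0.043, -0.025, 0],
    [0, 0, -0.043, -0.025, 0],
    [0, 0, -0.043, -0.025, 0],
    [0, 0, -0.043, -0.025, 0],
  ],
  force=20,
)

```text
clock: 1.6
tool_pos: [0.4823, -0.0515, 0.2526]
eef_rot: [-0.696, -0.121, 0.697, -0.121]
contact_force: [1.2, -1.0, 0.8]
opening: 0.006
```

```bash
cat > st.py <<'E'
from plant import r
from h import *
s=r.get_state();M=R.from_quat(s["eef_rot"]).as_matrix()
print(s["clock"],s["tool_pos"].round(4),"q",s["q"].round(2),"f",s["contact_force"].round(1),"op",round(s["opening"]*88.1,1),"toolx",M[:,0].round(3))
p=s["tool_pos"][:2]-SEAT;print("cradle xy mm",1000*p@CX,1000*p@CY,"f along y",s["contact_force"][:2]@CY)
import sys
if len(sys.argv)>3: print(delta(s,cpt(*[float(a) for a in sys.argv[1:4]]),CX))
E
python3 st.py 0 0.1206 0.2
```

```text
1.6 [ 0.4823 -0.0515  0.2526] q [ 0.14  0.45 -0.19  1.92  0.12  0.77 -1.34] f [ 1.2 -1.   0.8] op 0.5 toolx [-0. -0. -1.]
cradle xy mm -10.512409880750933 -75.0378182694071 f along y -0.858611427565598
(array([  52.6, -168.7,  -99.7]), np.float64(-1.0906197496139125))
```

Emit:
arm_command(
  plan=[
    [0, 0.01, -0.034, -0.02, 0],
    [0, 0.01, -0.034, -0.02, 0],
    [0, 0.01, -0.034, -0.02, 0],
    [0, 0.01, -0.034, -0.02, 0],
    [0, 0.012, -0.033, -0.02, 0],
    [0, 0, 0, 0, -0.18],
    [0, 0, 0, 0, -0.18],
    [0, 0, 0, 0, -0.18],
    [0, 0, 0, 0, -0.18],
    [0, 0, 0, 0, -0.18],
    [0, 0, 0, 0, -0.18],
    [0, 0, 0, 0, -0.01],
  ],
)

```text
clock: 3.1
tool_pos: [0.5191, 0.1395, 0.2005]
eef_rot: [-0.533, -0.465, 0.533, -0.464]
contact_force: [0.6, 0.9, -0.3]
opening: 0.004
```

```bash
python3 st.py 0 0.1206 0.114; python3 - <<'E'
from plant import r
from h import *
s=r.get_state();p,d=r.snapshot("wrist");cv2.imwrite("pics/w1.png",p[:,:,::-1]);c=r.calibration("wrist")
np.savez("pics/w1.npz",p=p,d=d)
print(proj(c,[s["tool_pos"],cpt(0,.1206,.104),cpt(0,0,.082)],s))
P=cloud(c,d,s).reshape(-1,3);P=P[np.isfinite(P[:,0])]
q=(P[:,:2]-SEAT);X=q@CX;Y=q@CY
L=(P[:,2]>.125)&(P[:,2]<.150)&(abs(X)<.04)&(Y>.06)&(Y<.19)
for a,b in((.07,.1206),(.1206,.17)):
    k=L&(Y>a)&(Y<b);print(k.sum(),"X",np.percentile(X[k],[2,50,98]),"Y",np.percentile(Y[k],[2,50,98]))
E
```

```text
3.1 [0.5191 0.1395 0.2005] q [-0.05  0.62 -0.48  1.83  0.39  0.78 -0.88] f [ 0.6  0.9 -0.3] op 0.4 toolx [-0.001  0.    -1.   ]
cradle xy mm 0.1732273551374472 119.22031907146696 f along y 0.9624717699081055
(array([86.5, -0.1, -1.4]), np.float64(-0.002103748656236304))
[[281.02717086 240.52473974]
 [280.92440342 194.78100403]
 [281.31421898 313.52583642]]
845 X [-0.0192247  -0.00066713  0.01843437] Y [0.09407725 0.09950634 0.10064308]
812 X [-0.01928169 -0.00050399  0.01823023] Y [0.1450949  0.14943758 0.1523562 ]
```

View pics/w1.png

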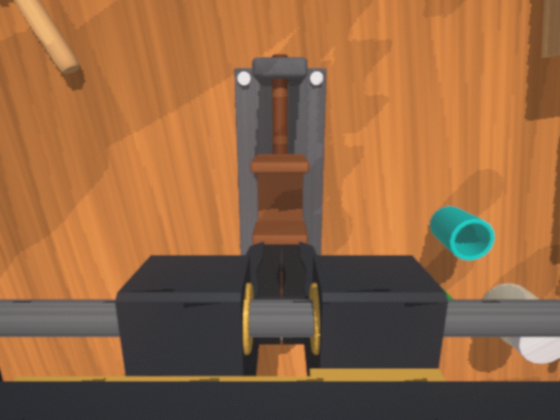

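The wrist view shows the lugs at (280,163) and (280,228), with the closed fingers above the near half of the gap. I shift 3 mm and lower into the gap.

Emit:
arm_command(
  plan=[
    [0, 0, 0, -0.003, 0],
    [0, 0.03, 0, 0, 0],
    [0, 0.03, 0, 0, 0],
    [0, 0.018, 0, 0, 0],
    [0, 0.008, 0, 0, 0],
    [0, 0, 0, 0, 0],
  ],
)

```text
clock: 3.9
tool_pos: [0.5197, 0.1429, 0.1147]
eef_rot: [-0.533, -0.465, 0.533, -0.465]
contact_force: [0.1, -0.1, 0.4]
opening: 0.007
```

Emit:
arm_command(
  plan=[
    [0, 0, 0, -0.005, 0],
    [0, 0, 0, -0.004, 0],
    [0, 0, 0, -0.002, 0],
    [0, 0, 0, -0.001, 0],
  ],
)

```text
clock: 4.4
tool_pos: [0.5215, 0.1549, 0.115]
eef_rot: [0.533, 0.465, -0.533, 0.465]
contact_force: [0.7, -0.9, 0.1]
opening: 0.003
```

```bash
python3 st.py
```

```text
4.4 [0.5215 0.1549 0.115 ] q [-0.14  0.75 -0.39  1.89  0.49  0.59 -0.98] f [ 0.7 -0.9  0.1] op 0.3 toolx [ 0.  0. -1.]
cradle xy mm 0.49001962698349083 134.7565275970595 f along y -0.7894945519836463
```

Emit:
arm_command(
  plan=[
    [0, 0, 0, -0.002, 0],
    [0, 0, 0, -0.002, 0],
    [0, 0, 0, -0.001, 0],
  ],
)

```text
clock: 4.78
tool_pos: [0.5221, 0.1598, 0.1148]
eef_rot: [0.533, 0.465, -0.533, 0.465]
contact_force: [-0.1, -0.1, -0.9]
opening: 0.002
```

Emit:
arm_command(
  plan=[
    [0, 0, 0, -0.002, 0],
    [0, 0, 0, 0, 0],
  ],
)

```text
clock: 5.03
tool_pos: [0.5223, 0.1618, 0.1148]
eef_rot: [0.533, 0.465, -0.533, 0.465]
contact_force: [-0.4, 0.4, -1.0]
opening: 0.005
```

Emit:
arm_command(
  plan=[
    [0, 0, 0, -0.002, 0],
    [0, 0, 0, 0, 0],
  ],
)

```text
clock: 5.28
tool_pos: [0.5226, 0.1638, 0.1148]
eef_rot: [0.533, 0.465, -0.533, 0.465]
contact_force: [-0.7, 0.0, 1.3]
opening: 0.003
```

Emit:
arm_command(
  plan=[
    [0, 0, 0, -0.002, 0],
    [0, 0, 0, 0, 0],
  ],
)

```text
clock: 5.52
tool_pos: [0.5229, 0.1658, 0.1148]
eef_rot: [0.533, 0.465, -0.533, 0.465]
contact_force: [0.2, 0.4, -0.7]
opening: 0.005
```

```bash
python3 - <<'E'
from plant import r
from h import *
s=r.get_state();p,d=r.snapshot("wrist");cv2.imwrite("pics/w2.png",p[:,:,::-1]);p,d=r.snapshot("scene");cv2.imwrite("pics/s2.png",cv2.resize(p[160:300,240:400,::-1],None,fx=4,fy=4))
E
python3 st.py
```

```text
5.625 [0.5229 0.1655 0.1148] q [-0.16  0.75 -0.39  1.88  0.48  0.6  -0.99] f [-0.1  0.5  0.7] op 0.8 toolx [ 0. -0. -1.]
cradle xy mm 0.41877205005962354 145.4941242231454 f along y 0.4390487684024363
```

View pics/w2.png

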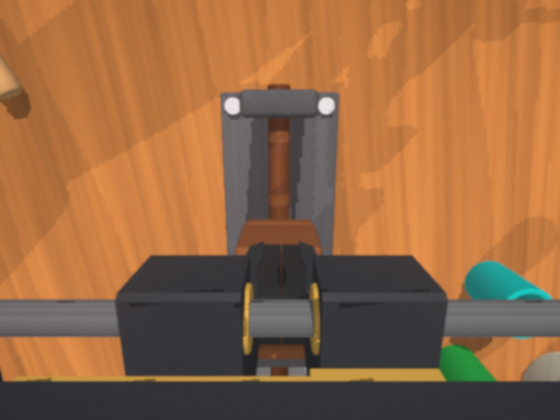

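View pics/s2.png

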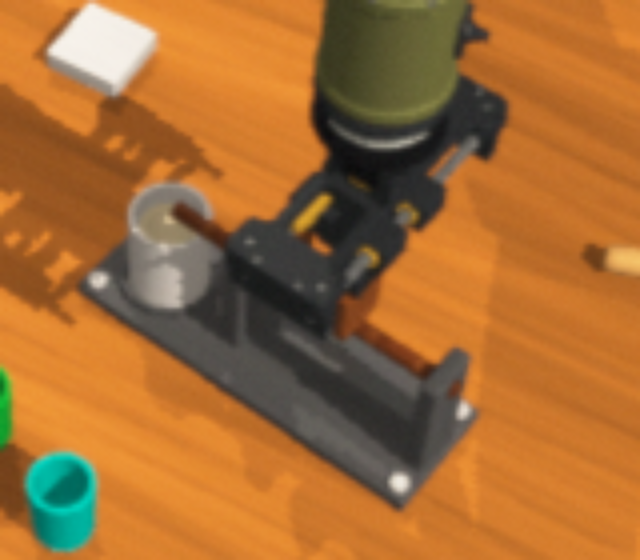

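```bash
cat > lug.py <<'E'
from plant import r
from h import *
import sys
s=r.get_state();p,d=r.snapshot("wrist");c=r.calibration("wrist")
if len(sys.argv)>1: cv2.imwrite(sys.argv[1],p[:,:,::-1])
P=cloud(c,d,s);q=P[...,:2]-SEAT;X=q@CX;Y=q@CY;Z=P[...,2]
rgb=p.astype(int);rust=(rgb[...,0]>rgb[...,2]*1.8)&(rgb[...,0]<190)
L=(Z>.132)&(Z<.150)&(abs(X)<.022)&(Y>.06)&(Y<.25)&rust
v,u=np.nonzero(L);print(L.sum(),u.min(),u.max(),v.min(),v.max())
h,e=np.histogram(Y[L]*1000,bins=np.arange(60,250,4));print([(int(b),int(a)) for a,b in zip(h,e) if a])
E
python3 lug.py
```

```text
1105 235 321 239 358
[(92, 183), (96, 379), (100, 43), (148, 169), (152, 331)]
```

```bash
python3 - <<'E'
from plant import r
from h import *
s=r.get_state();c=r.calibration("wrist")
for y in (.097,.101,.145,.149,.153,.157,.161): print(y,proj(c,cpt(0,y,.14),s)[0].round(1))
p=cv2.imread("pics/w2.png");cv2.imwrite("pics/w2z.png",cv2.resize(p[210:400,220:340],None,fx=4,fy=3))
E
```

```text
0.097 [280.3 351.1]
0.101 [280.3 344.1]
0.145 [280.1 261.4]
0.149 [280.1 253.3]
0.153 [280.1 245.1]
0.157 [280.  236.8]
0.161 [280.  228.3]
```

View pics/w2z.png

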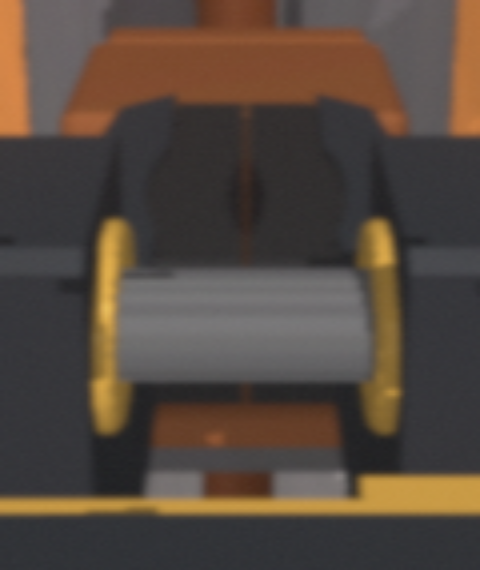

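```bash
python3 - <<'E'
from plant import r
from h import *
s=r.get_state();p,d=r.snapshot("wrist");c=r.calibration("wrist")
T=c["mount"];v,u=np.indices(d.shape)
P=np.stack([(u-c["cx"])/c["fx"]*d,(v-c["cy"])/c["fy"]*d,d],-1)@T[:3,:3].T+T[:3,3]
np.set_printoptions(precision=1,suppress=True)
for rr in range(215,365,5): print(rr,d[rr,281].round(3),(P[rr,262]*1000),(P[rr,281]*1000),p[rr,281],"cr",cloud(c,d,s)[rr,281].round(3))
for n in("top",):
    p,d=r.snapshot(n);cv2.imwrite("pics/t3z.png",cv2.resize(p[170:250,180:300,::-1],None,fx=6,fy=6,interpolation=cv2.INTER_CUBIC))
E
```

```text
215 0.197 [102.8 -15.7  17.3] [15.7 -0.  -9.3] [115  65  41] cr [0.5 0.2 0.1]
220 0.196 [ 13.7 -10.6  -7. ] [13.9 -0.  -6.9] [128  76  47] cr [0.5 0.2 0.1]
225 0.187 [  4.7 -10.2  -7. ] [ 4.8 -0.  -7. ] [127  75  46] cr [0.5 0.2 0.1]
230 0.18 [-1.9 -9.8 -6.5] [-2.2 -0.  -6.6] [126  74  46] cr [0.5 0.2 0.1]
235 0.172 [-10.1  -9.4  -6.8] [-10.3  -0.   -6.9] [127  74  47] cr [0.5 0.2 0.1]
240 0.166 [-17.2  -9.   -6.9] [-16.7  -0.   -6.7] [128  78  49] cr [0.5 0.2 0.1]
245 0.159 [-32.2  -8.2 -10.4] [-24.   -0.   -7.1] [88 62 50] cr [0.5 0.2 0.1]
250 0.157 [-36.5  -8.   -9.9] [-26.2  -0.   -5.6] [66 51 45] cr [0.5 0.2 0.1]
255 0.158 [-41.1  -7.7  -9.6] [-25.6  -0.   -2.9] [64 48 43] cr [0.5 0.2 0.1]
260 0.157 [-45.4  -7.5  -9.4] [-27.3  -0.   -1.2] [64 50 44] cr [0.5 0.2 0.1]
265 0.158 [-47.8  -7.4  -8.3] [-27.6  -0.    1.1] [61 43 35] cr [0.5 0.2 0.1]
270 0.157 [-51.7  -7.2  -8.1] [-28.3  -0.    3.2] [56 41 33] cr [0.5 0.2 0.1]
275 0.157 [-57.   -6.9  -8.7] [-29.   -0.    5.3] [54 40 34] cr [0.5 0.2 0.1]
280 0.158 [-61.2  -6.7  -8.9] [-29.5  -0.    7.6] [54 41 35] cr [0.5 0.2 0.1]
285 0.
[... 601 characters left out ...]
8.1    0.   -23.9] [119 117 117] cr [0.5 0.2 0.2]
325 0.072 [-107.8   -4.   -22.6] [-109.4    0.   -23.7] [111 110 110] cr [0.5 0.2 0.2]
330 0.074 [-108.9   -4.   -22.1] [-108.3    0.   -21.7] [101 101 102] cr [0.5 0.2 0.2]
335 0.074 [-108.2   -4.   -20.4] [-108.     0.   -20.3] [88 88 88] cr [0.5 0.2 0.2]
340 0.175 [-70.3  -6.5   8.8] [-21.4  -0.   44.9] [60 46 37] cr [0.5 0.1 0.1]
345 0.172 [-24.1  -9.4  45.7] [-24.8  -0.   45.2] [80 52 35] cr [0.5 0.1 0.1]
350 0.171 [-26.3  -9.3  46.9] [-26.5  -0.   46.8] [102  64  43] cr [0.5 0.1 0.1]
355 0.173 [-26.3  -9.4  49.8] [-25.5  -0.   50.4] [102  63  40] cr [0.5 0.1 0.1]
360 0.213 [  8.6 -11.7  81.2] [ 8.1 -0.1 80.9] [72 69 69] cr [0.5 0.1 0.1]
```

View pics/t3z.png

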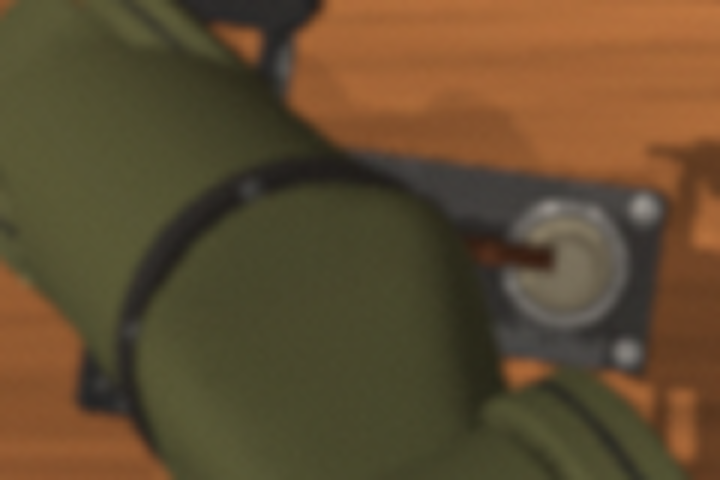

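```bash
python3 - <<'E'
from plant import r
from h import *
s=r.get_state();p,d=r.snapshot("wrist");c=r.calibration("wrist")
T=c["mount"];v,u=np.indices(d.shape)
P=np.stack([(u-c["cx"])/c["fx"]*d,(v-c["cy"])/c["fy"]*d,d],-1)@T[:3,:3].T+T[:3,3]
np.set_printoptions(precision=1,suppress=True,linewidth=200)
for rr in (236,242,248,254,260,270): 
    print(rr,[(cc,int(P[rr,cc,0]*1000),int(P[rr,cc,2]*1000)) for cc in range(232,330,6)])
q=p[225:300,225:340,::-1];q=np.clip(q.astype(float)*2,0,255).astype(np.uint8)
cv2.imwrite("pics/w3z.png",cv2.resize(q,None,fx=6,fy=6,interpolation=cv2.INTER_CUBIC))
E
```

```text
236 [(232, 102, 35), (238, -172, -66), (244, -11, -6), (250, -11, -6), (256, -11, -6), (262, -10, -6), (268, -11, -6), (274, -11, -6), (280, -10, -6), (286, -12, -7), (292, -11, -6), (298, -11, -6), (304, -12, -7), (310, -12, -7), (316, -12, -7), (322, 101, 35), (328, 102, 35)]
242 [(232, 101, 40), (238, -17, -6), (244, -19, -6), (250, -18, -6), (256, -19, -6), (262, -27, -10), (268, -20, -6), (274, -19, -6), (280, -20, -7), (286, -19, -6), (292, -19, -6), (298, -19, -6), (304, -19, -6), (310, -20, -7), (316, -20, -7), (322, 102, 40), (328, 102, 40)]
248 [(232, 102, 46), (238, -25, -6), (244, -25, -6), (250, -34, -10), (256, -34, -9), (262, -33, -9), (268, -31, -8), (274, -30, -8), (280, -31, -8), (286, -30, -8), (292, -30, -8), (298, -31, -8), (304, -35, -10), (310, -35, -10), (316, -25, -6), (322, 101, 45), (328, -172, -66)]
254 [(232, 102, 51), (238, -26, -3), (244, -25, -3), (250, -40, -9), (256, -41, -10), (262, -41, -10), (268, -37, -8), (274, -38, -8), (280, -38, -8), (286, -37, -8), (292, -36, -8), (298, -37, -8), (304, -40, -9), (310, -41, -10), (316, -40, -9), (322, -24, -2), (328, 102, 52)]
260 [(232, -98, -33), (238, -98, -33), (244, -98, -33), (250, -94, -31), (256, -47, -10), (262, -45, -9), (268, -44, -8), (274, -43, -8), (280, -42, -8), (286, -43, -8), (292, -44, -8), (298, -42, -8), (304, -47, -10), (310, -46, -9), (316, -98, -33), (322, -97, -33), (328, -97, -32)]
270 [(232, -102, -32), (238, -104, -33), (244, -103, -33), (250, -94, -28), (256, -55, -9), (262, -52, -8), (268, -52, -8), (274, -52, -8), (280, -47, -6), (286, -52, -8), (292, -51, -8), (298, -52, -8), (304, -52, -8), (310, -55, -9), (316, -102, -32), (322, -103, -33), (328, -103, -33)]
```

View pics/w3z.png

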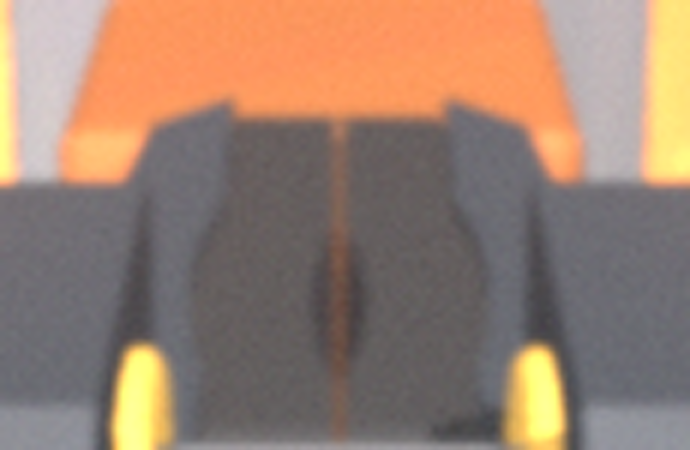

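Emit:
arm_command(
  plan=[
    [0, -0.02, 0, 0, 0],
    [0, -0.03, 0, 0, 0],
    [0, -0.01, 0, 0.02, 0],
    [0, 0, 0, 0, 0],
  ],
)

```text
clock: 6.32
tool_pos: [0.5206, 0.1441, 0.1753]
eef_rot: [0.533, 0.464, -0.533, 0.465]
contact_force: [-0.1, 0.3, 0.4]
opening: 0.003
```

```bash
python3 - <<'E'
from plant import r
from h import *
s=r.get_state();p,d=r.snapshot("scene");c=r.calibration("scene")
uv=proj(c,[s["tool_pos"],s["tool_pos"]+[0,0,.027],s["tool_pos"]+[0,0,.064]]);print(s["tool_pos"],uv)
x0,y0=240,130
q=cv2.resize(p[y0:y0+140,x0:x0+160,::-1],None,fx=4,fy=4,interpolation=cv2.INTER_CUBIC)
for a,col in zip(uv,((0,0,255),(0,255,0),(255,0,0))): cv2.circle(q,tuple(int(t) for t in (a-[x0,y0])*4+2),4,col,-1)
cv2.imwrite("pics/s4.png",q)
p,d=r.snapshot("wrist");cv2.imwrite("pics/w4.png",p[:,:,::-1])
E
```

```text
[0.52056938 0.14411246 0.17533279] [[322.1841418  215.61840689]
 [323.01070931 208.81714421]
 [324.19292789 199.0894703 ]]
```

View pics/s4.png

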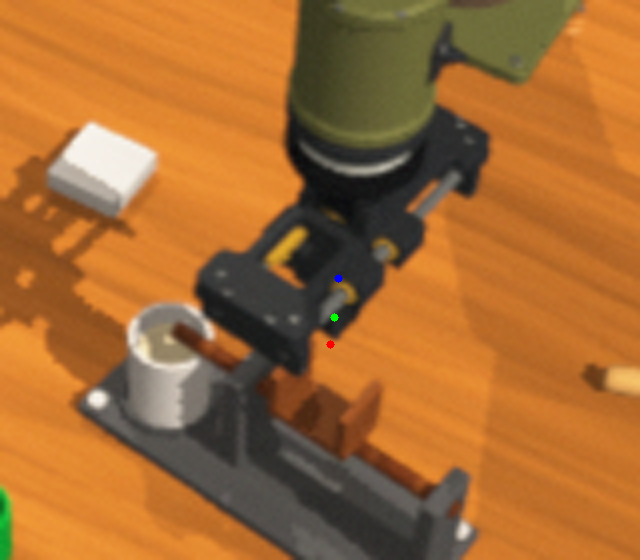

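View pics/w4.png

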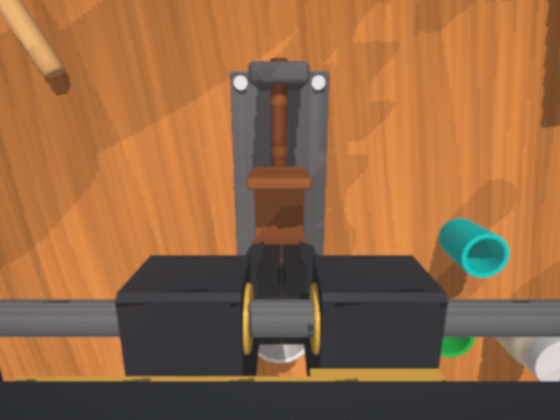

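Both views show the fingertips ending about 27 mm short of the reported TCP: the front lower edge in the wrist view is near row 243, at tool x ≈ -27 mm. My push therefore passed over the lugs without touching them. I'll treat the real tip as reported z + 27 mm and lower further, watching the force.

Emit:
arm_command(
  plan=[
    [0, 0.025, 0, 0, 0],
    [0, 0.025, 0, 0.001, 0],
    [0, 0.015, 0, 0, 0],
    [0, 0.01, 0, 0, 0],
    [0, 0.006, 0, 0, 0],
    [0, 0.003, 0, 0, 0],
    [0, 0, 0, 0, 0],
  ],
)

```text
clock: 7.3
tool_pos: [0.5202, 0.1448, 0.091]
eef_rot: [0.533, 0.465, -0.533, 0.465]
contact_force: [0.4, 0.7, 0.1]
opening: 0.003
```

Emit:
arm_command(
  plan=[
    [0, 0, 0, -0.005, 0],
    [0, 0, 0, -0.004, 0],
    [0, 0, 0, -0.002, 0],
    [0, 0, 0, -0.001, 0],
    [0, 0, 0, 0, 0],
  ],
)

```text
clock: 7.92
tool_pos: [0.5216, 0.1551, 0.0909]
eef_rot: [-0.532, -0.464, 0.534, -0.465]
contact_force: [-0.0, -4.8, 4.2]
opening: 0.004
```

```bash
python3 st.py; python3 lug.py pics/w5.png
```

```text
7.925 [0.5216 0.1551 0.0909] q [-0.16  0.79 -0.36  1.91  0.51  0.54 -1.01] f [-0.  -4.8  4.2] op 0.4 toolx [-0.    -0.002 -1.   ]
cradle xy mm 0.5574221551803549 134.96217645227398 f along y -4.7937227240651366
3588 226 328 235 375
[(92, 171), (96, 431), (100, 678), (140, 1), (144, 331), (148, 984), (152, 992)]
```

View pics/w5.png

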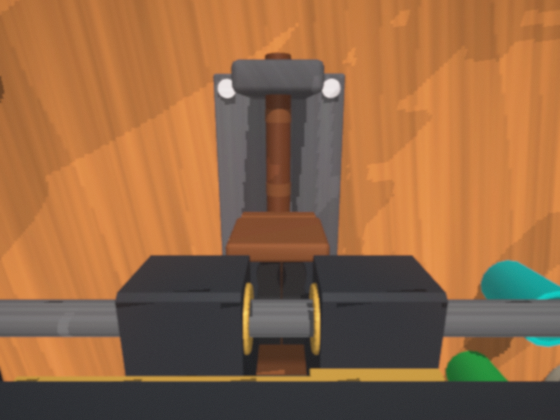

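Contact now shows at TCP y=135 in the cradle frame with about 5 N, as expected. Now I draw gently.

Emit:
arm_command(
  plan=[
    [0, 0, 0, -0.002, 0],
    [0, 0, 0, 0, 0],
  ],
)

```text
clock: 8.22
tool_pos: [0.5219, 0.1575, 0.0908]
eef_rot: [-0.533, -0.464, 0.533, -0.465]
contact_force: [-0.6, -5.7, 4.4]
opening: 0.004
```

Emit:
arm_command(
  plan=[
    [0, 0, 0, -0.002, 0],
    [0, 0, 0, 0, 0],
  ],
)

```text
clock: 8.48
tool_pos: [0.5222, 0.16, 0.0908]
eef_rot: [-0.533, -0.465, 0.533, -0.465]
contact_force: [-0.3, -5.6, 4.3]
opening: 0.002
```

Emit:
arm_command(
  plan=[
    [0, 0, 0, -0.002, 0],
    [0, 0, 0, 0, 0],
  ],
)

```text
clock: 8.72
tool_pos: [0.5225, 0.1617, 0.0908]
eef_rot: [-0.533, -0.464, 0.533, -0.465]
contact_force: [0.2, -6.6, 3.4]
opening: 0.006
```

Emit:
arm_command(
  plan=[
    [0, 0, 0, -0.002, 0],
    [0, 0, 0, -0.001, 0],
    [0, 0, 0, 0, 0],
  ],
)

```text
clock: 9.1
tool_pos: [0.5229, 0.1648, 0.0908]
eef_rot: [-0.533, -0.464, 0.533, -0.465]
contact_force: [-0.2, -4.9, 3.6]
opening: 0.005
```

Emit:
arm_command(
  plan=[
    [0, 0, 0, -0.002, 0],
    [0, 0, 0, -0.001, 0],
    [0, 0, 0, 0, 0],
  ],
)

```text
clock: 9.48
tool_pos: [0.5231, 0.1665, 0.0908]
eef_rot: [-0.532, -0.464, 0.534, -0.465]
contact_force: [-0.0, -7.3, 4.6]
opening: 0.005
```

Emit:
arm_command(
  plan=[
    [0, 0, 0, -0.001, 0],
    [0, 0, 0, 0, 0],
  ],
)

```text
clock: 9.72
tool_pos: [0.5231, 0.1664, 0.0908]
eef_rot: [-0.532, -0.463, 0.535, -0.465]
contact_force: [-0.7, -8.4, 6.0]
opening: 0.008
```

Emit:
arm_command(
  plan=[
    [0, 0, 0, -0.001, 0],
    [0, 0, 0, 0, 0],
  ],
)

```text
clock: 9.98
tool_pos: [0.523, 0.1664, 0.0908]
eef_rot: [-0.531, -0.463, 0.535, -0.465]
contact_force: [-0.9, -10.3, 7.2]
opening: 0.006
```

Emit:
arm_command(
  plan=[
    [0, 0, 0, -0.002, 0],
    [0, 0, 0, 0, 0],
  ],
)

```text
clock: 10.22
tool_pos: [0.523, 0.1663, 0.0908]
eef_rot: [-0.531, -0.462, 0.537, -0.466]
contact_force: [-2.2, -13.3, 9.4]
opening: 0.005
```

Jammed at travel ≈21 mm with about 15 N. Now I return it to home.

Emit:
arm_command(
  plan=[
    [0, 0, 0, 0.01, 0],
    [0, 0, 0, 0.01, 0],
    [0, 0, 0, 0.008, 0],
    [0, 0, 0, 0.004, 0],
    [0, 0, 0, 0.004, 0],
    [0, 0, 0, 0.004, 0],
    [0, 0, 0, 0.004, 0],
    [0, 0, 0, 0.003, 0],
    [0, 0, 0, 0, 0],
  ],
)

```text
clock: 11.35
tool_pos: [0.5177, 0.1286, 0.0908]
eef_rot: [0.534, 0.466, -0.531, 0.465]
contact_force: [0.4, 5.5, -2.6]
opening: 0.007
```

```bash
python3 st.py
```

```text
11.35 [0.5177 0.1286 0.0908] q [-0.11  0.78 -0.37  1.94  0.53  0.51 -0.98] f [ 0.4  5.5 -2.6] op 0.6 toolx [ 0.001  0.004 -1.   ]
cradle xy mm 0.27785361913097256 108.23158341296252 f along y 5.542472795603879
```

Emit:
arm_command(
  plan=[
    [0, 0, 0, 0.003, 0],
    [0, 0, 0, 0.003, 0],
    [0, 0, 0, 0.003, 0],
    [0, 0, 0, 0, 0],
  ],
)

```text
clock: 11.85
tool_pos: [0.5168, 0.122, 0.0908]
eef_rot: [0.534, 0.467, -0.53, 0.464]
contact_force: [0.9, 8.1, -6.1]
opening: 0.007
```

Emit:
arm_command(
  plan=[
    [0, 0, 0, 0.002, 0],
    [0, 0, 0, 0.002, 0],
    [0, 0, 0, 0, 0],
  ],
)

```text
clock: 12.22
tool_pos: [0.5169, 0.1221, 0.091]
eef_rot: [0.536, 0.469, -0.527, 0.464]
contact_force: [0.9, 15.1, -9.4]
opening: 0.002
```

```bash
python3 st.py
```

```text
12.225 [0.5169 0.1221 0.091 ] q [-0.09  0.77 -0.37  1.95  0.53  0.5  -0.96] f [ 0.9 15.1 -9.4] op 0.2 toolx [ 0.004  0.013 -1.   ]
cradle xy mm 0.3612815407978998 101.68281878610904 f along y 15.060676720914904
```

Stopped at home (no movement at 15 N). Second draw.

Emit:
arm_command(
  plan=[
    [0, 0, 0, -0.01, 0],
    [0, 0, 0, -0.01, 0],
    [0, 0, 0, -0.006, 0],
    [0, 0, 0, -0.004, 0],
    [0, 0, 0, -0.004, 0],
    [0, 0, 0, -0.004, 0],
    [0, 0, 0, -0.004, 0],
    [0, 0, 0, -0.004, 0],
    [0, 0, 0, -0.003, 0],
    [0, 0, 0, -0.002, 0],
    [0, 0, 0, 0, 0],
  ],
)

```text
clock: 13.6
tool_pos: [0.5223, 0.1609, 0.0908]
eef_rot: [-0.532, -0.464, 0.534, -0.465]
contact_force: [-1.0, -4.7, 4.3]
opening: 0.002
```

```bash
python3 st.py
```

```text
13.6 [0.5223 0.1609 0.0908] q [-0.17  0.79 -0.36  1.9   0.51  0.55 -1.02] f [-1.  -4.7  4.3] op 0.2 toolx [-0.001 -0.004 -1.   ]
cradle xy mm 0.44112185319762093 140.8307572530576 f along y -4.7403274099526005
```

Emit:
arm_command(
  plan=[
    [0, 0, 0, -0.003, 0],
    [0, 0, 0, -0.003, 0],
    [0, 0, 0, -0.002, 0],
    [0, 0, 0, 0, 0],
  ],
)

```text
clock: 14.1
tool_pos: [0.5232, 0.1679, 0.0908]
eef_rot: [-0.532, -0.463, 0.535, -0.465]
contact_force: [-0.9, -5.7, 4.6]
opening: 0.003
```

Emit:
arm_command(
  plan=[
    [0, 0, 0, -0.002, 0],
    [0, 0, 0, -0.002, 0],
    [0, 0, 0, 0, 0],
  ],
)

```text
clock: 14.48
tool_pos: [0.5232, 0.1682, 0.0908]
eef_rot: [-0.53, -0.462, 0.537, -0.466]
contact_force: [-2.4, -12.6, 9.6]
opening: 0.001
```

Emit:
arm_command(
  plan=[
    [0, 0, 0, -0.001, 0],
    [0, 0, 0, 0, 0],
  ],
)

```text
clock: 14.72
tool_pos: [0.5231, 0.1682, 0.0908]
eef_rot: [-0.53, -0.461, 0.538, -0.466]
contact_force: [-2.4, -14.5, 11.4]
opening: 0.007
```

Emit:
arm_command(
  plan=[
    [0, 0, 0, 0.012, 0],
    [0, 0, 0, 0.012, 0],
    [0, 0, 0, 0.008, 0],
    [0, 0, 0, 0.004, 0],
    [0, 0, 0, 0.004, 0],
    [0, 0, 0, 0.004, 0],
    [0, 0, 0, 0.004, 0],
    [0, 0, 0, 0.004, 0],
    [0, 0, 0, 0.002, 0],
    [0, 0, 0, 0, 0],
  ],
)

```text
clock: 15.98
tool_pos: [0.5175, 0.1268, 0.0908]
eef_rot: [0.534, 0.467, -0.53, 0.464]
contact_force: [1.1, 6.1, -4.4]
opening: 0.004
```

Home earlier was at y=0.1221; continue.

Emit:
arm_command(
  plan=[
    [0, 0, 0, 0.003, 0],
    [0, 0, 0, 0.003, 0],
    [0, 0, 0, 0.002, 0],
    [0, 0, 0, 0, 0],
  ],
)

```text
clock: 16.48
tool_pos: [0.517, 0.1221, 0.0909]
eef_rot: [0.535, 0.468, -0.528, 0.464]
contact_force: [0.6, 11.9, -6.4]
opening: 0.003
```

Emit:
arm_command(
  plan=[
    [0, 0, 0, 0.002, 0],
    [0, 0, 0, 0, 0],
  ],
)

```text
clock: 16.73
tool_pos: [0.517, 0.1221, 0.091]
eef_rot: [0.536, 0.469, -0.527, 0.464]
contact_force: [1.7, 15.1, -8.8]
opening: 0.003
```

Home again, same place. Third draw.

Emit:
arm_command(
  plan=[
    [0, 0, 0, -0.012, 0],
    [0, 0, 0, -0.01, 0],
    [0, 0, 0, -0.008, 0],
    [0, 0, 0, -0.004, 0],
    [0, 0, 0, -0.004, 0],
    [0, 0, 0, -0.004, 0],
    [0, 0, 0, -0.004, 0],
    [0, 0, 0, -0.004, 0],
    [0, 0, 0, -0.004, 0],
    [0, 0, 0, -0.002, 0],
    [0, 0, 0, 0, 0],
  ],
)

```text
clock: 18.1
tool_pos: [0.5227, 0.1646, 0.0908]
eef_rot: [-0.532, -0.463, 0.535, -0.465]
contact_force: [-1.2, -5.5, 5.3]
opening: 0.005
```

Emit:
arm_command(
  plan=[
    [0, 0, 0, -0.002, 0],
    [0, 0, 0, -0.002, 0],
    [0, 0, 0, 0, 0],
  ],
)

```text
clock: 18.48
tool_pos: [0.5232, 0.1682, 0.0908]
eef_rot: [-0.531, -0.463, 0.535, -0.465]
contact_force: [-1.9, -6.7, 5.6]
opening: 0.009
```

Emit:
arm_command(
  plan=[
    [0, 0, 0, -0.002, 0],
    [0, 0, 0, 0, 0],
  ],
)

```text
clock: 18.73
tool_pos: [0.5235, 0.1701, 0.0908]
eef_rot: [-0.531, -0.463, 0.535, -0.465]
contact_force: [-1.1, -6.3, 5.7]
opening: 0.003
```

Emit:
arm_command(
  plan=[
    [0, 0, 0, -0.002, 0],
    [0, 0, 0, -0.002, 0],
    [0, 0, 0, 0, 0],
  ],
)

```text
clock: 19.1
tool_pos: [0.5234, 0.1701, 0.0908]
eef_rot: [-0.53, -0.461, 0.538, -0.466]
contact_force: [-2.8, -13.1, 10.0]
opening: 0.005
```

Emit:
arm_command(
  plan=[
    [0, 0, 0, -0.002, 0],
    [0, 0, 0, 0, 0],
  ],
)

```text
clock: 19.35
tool_pos: [0.5234, 0.1701, 0.0908]
eef_rot: [-0.529, -0.46, 0.539, -0.466]
contact_force: [-2.3, -15.5, 12.8]
opening: 0.005
```

Emit:
arm_command(
  plan=[
    [0, 0, 0, -0.002, 0],
    [0, 0, 0, 0, 0],
  ],
)

```text
clock: 19.6
tool_pos: [0.5233, 0.17, 0.0908]
eef_rot: [-0.528, -0.459, 0.54, -0.467]
contact_force: [-3.2, -18.6, 15.4]
opening: 0.002
```

Jammed at y=0.1701, 2 mm farther. Third return.

Emit:
arm_command(
  plan=[
    [0, 0, 0, 0.014, 0],
    [0, 0, 0, 0.014, 0],
    [0, 0, 0, 0.01, 0],
    [0, 0, 0, 0.004, 0],
    [0, 0, 0, 0.004, 0],
    [0, 0, 0, 0.004, 0],
    [0, 0, 0, 0.004, 0],
    [0, 0, 0, 0.004, 0],
    [0, 0, 0, 0.003, 0],
    [0, 0, 0, 0, 0],
  ],
)

```text
clock: 20.85
tool_pos: [0.5175, 0.1257, 0.0908]
eef_rot: [0.534, 0.467, -0.53, 0.465]
contact_force: [0.7, 6.1, -3.0]
opening: 0.006
```

Emit:
arm_command(
  plan=[
    [0, 0, 0, 0.003, 0],
    [0, 0, 0, 0.002, 0],
    [0, 0, 0, 0, 0],
  ],
)

```text
clock: 21.22
tool_pos: [0.517, 0.122, 0.0909]
eef_rot: [0.534, 0.467, -0.53, 0.464]
contact_force: [0.7, 7.3, -4.7]
opening: 0.005
```

Emit:
arm_command(
  plan=[
    [0, 0, 0, 0.002, 0],
    [0, 0, 0, 0.001, 0],
    [0, 0, 0, 0, 0],
  ],
)

```text
clock: 21.6
tool_pos: [0.517, 0.122, 0.0909]
eef_rot: [0.535, 0.469, -0.528, 0.464]
contact_force: [0.8, 14.0, -6.1]
opening: 0.006
```

Emit:
arm_command(
  plan=[
    [0, 0, 0, -0.012, 0],
    [0, 0, 0, -0.012, 0],
    [0, 0, 0, -0.008, 0],
    [0, 0, 0, -0.004, 0],
    [0, 0, 0, -0.004, 0],
    [0, 0, 0, -0.004, 0],
    [0, 0, 0, -0.004, 0],
    [0, 0, 0, -0.004, 0],
    [0, 0, 0, -0.004, 0],
    [0, 0, 0, -0.002, 0],
    [0, 0, 0, 0, 0],
  ],
)

```text
clock: 22.98
tool_pos: [0.5232, 0.1676, 0.0908]
eef_rot: [-0.532, -0.463, 0.535, -0.465]
contact_force: [-0.6, -6.0, 5.3]
opening: 0.007
```

Emit:
arm_command(
  plan=[
    [0, 0, 0, -0.002, 0],
    [0, 0, 0, -0.002, 0],
    [0, 0, 0, 0, 0],
  ],
)

```text
clock: 23.35
tool_pos: [0.5237, 0.1714, 0.0908]
eef_rot: [-0.531, -0.463, 0.535, -0.465]
contact_force: [-1.2, -6.3, 5.9]
opening: 0.007
```

Emit:
arm_command(
  plan=[
    [0, 0, 0, -0.002, 0],
    [0, 0, 0, 0, 0],
  ],
)

```text
clock: 23.6
tool_pos: [0.5239, 0.1733, 0.0908]
eef_rot: [-0.531, -0.463, 0.535, -0.465]
contact_force: [-1.0, -6.9, 5.1]
opening: 0.006
```

Emit:
arm_command(
  plan=[
    [0, 0, 0, -0.002, 0],
    [0, 0, 0, -0.002, 0],
    [0, 0, 0, 0, 0],
  ],
)

```text
clock: 23.98
tool_pos: [0.5245, 0.1772, 0.0908]
eef_rot: [-0.531, -0.463, 0.535, -0.465]
contact_force: [-0.9, -6.6, 5.2]
opening: 0.003
```

Emit:
arm_command(
  plan=[
    [0, 0, 0, -0.002, 0],
    [0, 0, 0, 0, 0],
  ],
)

```text
clock: 24.22
tool_pos: [0.5248, 0.1799, 0.0908]
eef_rot: [-0.532, -0.463, 0.535, -0.465]
contact_force: [-1.7, -5.4, 4.5]
opening: 0.002
```

Emit:
arm_command(
  plan=[
    [0, 0, 0, -0.002, 0],
    [0, 0, 0, -0.002, 0],
    [0, 0, 0, -0.002, 0],
    [0, 0, 0, 0, 0],
  ],
)

```text
clock: 24.72
tool_pos: [0.5257, 0.1863, 0.0907]
eef_rot: [-0.532, -0.463, 0.535, -0.465]
contact_force: [-0.7, -4.8, 3.6]
opening: 0.006
```

Emit:
arm_command(
  plan=[
    [0, 0, 0, -0.003, 0],
    [0, 0, 0, -0.003, 0],
    [0, 0, 0, 0, 0],
  ],
)

```text
clock: 25.1
tool_pos: [0.5266, 0.1925, 0.0907]
eef_rot: [-0.532, -0.464, 0.535, -0.465]
contact_force: [-1.2, -6.2, 4.1]
opening: 0.005
```

Emit:
arm_command(
  plan=[
    [0, 0, 0, -0.003, 0],
    [0, 0, 0, -0.003, 0],
    [0, 0, 0, 0, 0],
  ],
)

```text
clock: 25.48
tool_pos: [0.5274, 0.1988, 0.0907]
eef_rot: [-0.532, -0.464, 0.534, -0.465]
contact_force: [-0.1, -4.5, 3.3]
opening: 0.003
```

It runs free. I draw it to the end stop.

Emit:
arm_command(
  plan=[
    [0, 0, 0, -0.003, 0],
    [0, 0, 0, -0.003, 0],
    [0, 0, 0, 0, 0],
  ],
)

```text
clock: 25.85
tool_pos: [0.5283, 0.205, 0.0907]
eef_rot: [-0.532, -0.464, 0.534, -0.465]
contact_force: [-1.0, -4.8, 3.8]
opening: 0.008
```

Emit:
arm_command(
  plan=[
    [0, 0, 0, -0.002, 0],
    [0, 0, 0, -0.002, 0],
    [0, 0, 0, 0, 0],
  ],
)

```text
clock: 26.22
tool_pos: [0.5284, 0.2058, 0.0907]
eef_rot: [-0.531, -0.463, 0.536, -0.466]
contact_force: [-1.6, -9.7, 7.2]
opening: 0.006
```

Emit:
arm_command(
  plan=[
    [0, 0, 0, -0.002, 0],
    [0, 0, 0, 0, 0],
  ],
)

```text
clock: 26.48
tool_pos: [0.5283, 0.2057, 0.0907]
eef_rot: [-0.53, -0.462, 0.537, -0.466]
contact_force: [-2.9, -13.4, 10.0]
opening: 0.008
```

```bash
python3 st.py 0 0.1706 0.25
```

```text
26.475 [0.5283 0.2057 0.0907] q [-0.25  0.81 -0.36  1.83  0.49  0.6  -1.06] f [ -2.9 -13.4  10. ] op 0.7 toolx [-0.004 -0.011 -1.   ]
cradle xy mm 0.3683012300509235 186.0636852912066 f along y -13.643204971955994
(array([-159.1,   -0.6,   17.4]), np.float64(-0.004497284897878151))
```

End stop reached: Y=186, which matches 62 mm of travel. I back off, rise, go above the sleeve and open.

Emit:
arm_command(
  plan=[
    [0, 0, 0, 0.01, 0],
    [0, 0, 0, 0.008, 0],
    [0, -0.02, 0, 0, 0],
    [0, -0.04, 0, 0, 0],
    [0, -0.04, 0, 0, 0],
    [0.088, 0, 0, 0.043, 0],
    [0.088, 0, 0, 0.043, 0],
    [0.088, 0, 0, 0.043, 0],
    [0.088, 0, 0, 0.043, 0],
    [0.088, 0, 0, 0, 0],
    [0.088, 0, 0, 0, 0],
  ],
)

```text
clock: 27.85
tool_pos: [0.5041, 0.0261, 0.191]
eef_rot: [0.533, 0.465, -0.532, 0.465]
contact_force: [0.1, 0.0, 0.2]
opening: 0.66
```

```bash
python3 st.py 0 0 0.1;  python3 - <<'E'
from plant import r
from h import *
s=r.get_state();p,d=r.snapshot("wrist");cv2.imwrite("pics/w6.png",p[:,:,::-1]);c=r.calibration("wrist")
P=cloud(c,d,s);q=P[...,:2]-SEAT;X=q@CX;Y=q@CY;Z=P[...,2]
k=(Z>.07)&(Z<.095)&(abs(X)<.04)&(abs(Y)<.04);print(k.sum(),np.percentile(X[k],[2,50,98]),np.percentile(Y[k],[2,50,98]),np.median(Z[k]))
v,u=np.nonzero(k);print(u.min(),u.max(),v.min(),v.max())
p,d=r.snapshot("top");cv2.imwrite("pics/t6.png",cv2.resize(p[160:260,170:310,::-1],None,fx=5,fy=5,interpolation=cv2.INTER_CUBIC))
p,d=r.snapshot("scene");cv2.imwrite("pics/s6.png",cv2.resize(p[130:300,230:400,::-1],None,fx=4,fy=3.5,interpolation=cv2.INTER_CUBIC))
E
```

```text
27.85 [0.5041 0.0261 0.191 ] q [ 0.17  0.6  -0.49  1.94  0.42  0.7  -0.71] f [0.1 0.  0.2] op 58.1 toolx [ 0.001  0.002 -1.   ]
cradle xy mm 0.6087075461499667 4.843769486520627 f along y 0.05660566642614213
(array([91. , -0.7,  5. ]), np.float64(0.0002848720974550911))
1267 [-0.02658746 -0.0009315   0.02553843] [-0.02558026 -0.003536    0.02748369] 0.08210215442794394
247 313 163 230
```

View pics/w6.png

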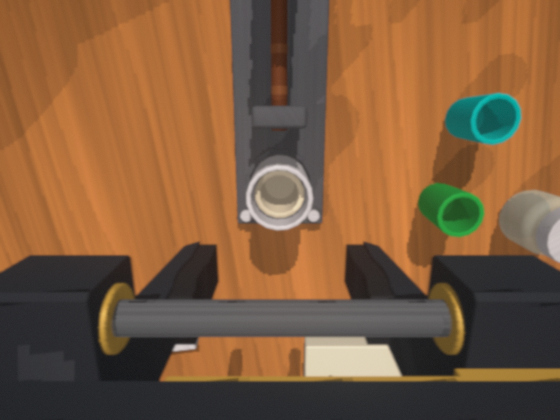

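View pics/s6.png

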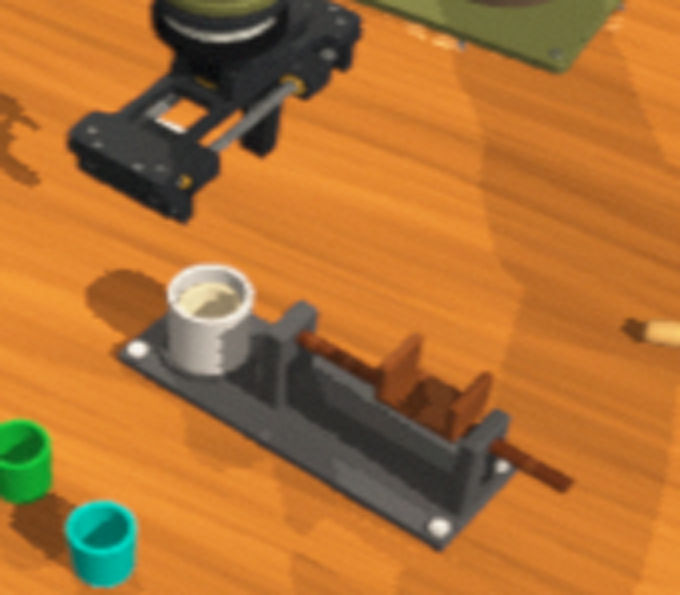

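The bolt is fully open: its rear end protrudes well past the guide at (570,480) in the scene crop, and its tip is behind the front guide. The rim is centred at about (280,197) in the wrist view, i.e. cradle (-0.5, +1) mm. I descend.

Emit:
arm_command(
  plan=[
    [0.088, 0, -0.001, 0.0045, 0],
    [0.088, 0, 0, 0, 0],
    [0.088, 0.03, 0, 0, 0],
    [0.088, 0.04, 0, 0, 0],
    [0.088, 0.03, 0, 0, 0],
    [0.088, 0.02, 0, 0, 0],
    [0.088, 0, 0, 0, 0],
  ],
)

```text
clock: 28.88
tool_pos: [0.5011, 0.0206, 0.0697]
eef_rot: [-0.532, -0.466, 0.533, -0.465]
contact_force: [0.7, 0.3, -0.0]
opening: 0.999
```

```bash
python3 st.py -0.0005 0.0005 0.023;  python3 - <<'E'
from plant import r
from h import *
s=r.get_state();p,d=r.snapshot("wrist");cv2.imwrite("pics/w7.png",p[:,:,::-1])
p,d=r.snapshot("scene");cv2.imwrite("pics/s7.png",cv2.resize(p[150:270,230:350,::-1],None,fx=5,fy=5,interpolation=cv2.INTER_CUBIC))
E
```

```text
28.875 [0.5011 0.0206 0.0697] q [ 0.06  0.79 -0.31  2.04  0.59  0.4  -0.86] f [ 0.7  0.3 -0. ] op 88.0 toolx [-0.003 -0.001 -1.   ]
cradle xy mm -1.5566865537899977 -1.0150228097174554 f along y 0.3517408132207414
(array([46.7,  1.2, -1.6]), np.float64(9.182319599920774e-05))
```

View pics/w7.png

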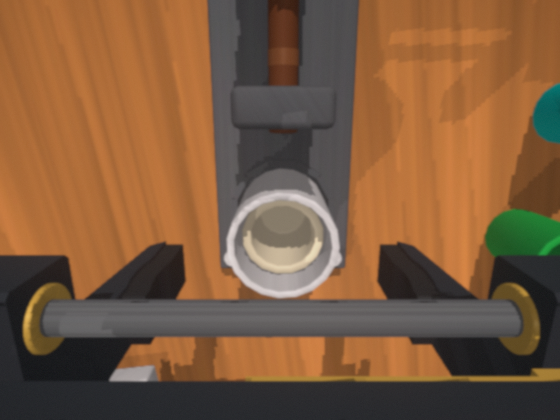

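View pics/s7.png

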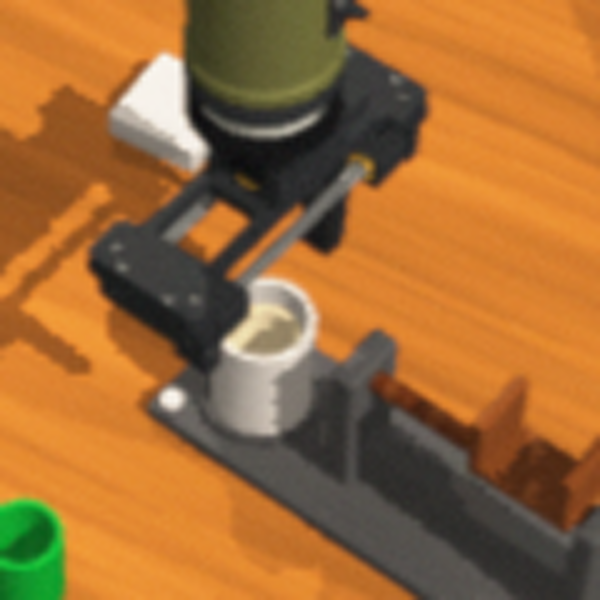

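The rim is centred at (284,243) between the open fingers, whose tips are at (184,250) and (380,250). I correct by +1.2 mm in y and -1.6 mm in z, go down the rest, then close gently.

Emit:
arm_command(
  plan=[
    [0.088, 0, 0.0012, -0.0016, 0],
    [0.088, 0.02, 0, 0, 0],
    [0.088, 0.015, 0, 0, 0],
    [0.088, 0.008, 0, 0, 0],
    [0.088, 0.004, 0, 0, 0],
    [0.088, 0, 0, 0, 0],
  ],
)

```text
clock: 29.72
tool_pos: [0.5037, 0.022, 0.0241]
eef_rot: [0.533, 0.465, -0.533, 0.465]
contact_force: [-0.4, 0.3, -0.6]
opening: 1.001
```

```bash
python3 st.py -0.0005 0.0005 0.023
```

```text
29.725 [0.5037 0.022  0.0241] q [ 0.    0.87 -0.23  2.06  0.65  0.29 -0.91] f [-0.4  0.3 -0.6] op 88.2 toolx [ 0. -0. -1.]
cradle xy mm 0.7829977507439394 0.6820519469982504 f along y 0.23184891998352058
(array([ 1.1, -1.3,  0.2]), np.float64(-0.0005653603260789009))
```

Emit:
arm_command(
  plan=[
    [0.088, 0, -0.0008, 0, 0],
    [0.07, 0, 0, 0, 0],
    [0.062, 0, 0, 0, 0],
    [0.058, 0, 0, 0, 0],
    [0.05, 0, 0, 0, 0],
    [0.05, 0, 0, 0, 0],
    [0.05, 0, 0, 0, 0],
    [0.05, 0, 0, 0, 0],
  ],
  force=12,
)

```text
clock: 30.72
tool_pos: [0.5025, 0.022, 0.0238]
eef_rot: [-0.533, -0.465, 0.533, -0.465]
contact_force: [-0.7, -0.0, 2.2]
opening: 0.62
```

Emit:
arm_command(
  plan=[
    [0.045, 0, 0, 0, 0],
    [0.045, 0, 0, 0, 0],
    [0.045, 0, 0, 0, 0],
  ],
  force=28,
)

```text
clock: 31.1
tool_pos: [0.5025, 0.022, 0.0238]
eef_rot: [-0.533, -0.465, 0.533, -0.465]
contact_force: [-2.3, 0.2, 2.7]
opening: 0.617
```

```bash
python3 st.py;  python3 - <<'E'
from plant import r
from h import *
s=r.get_state();p,d=r.snapshot("wrist");cv2.imwrite("pics/w8.png",p[:,:,::-1])
p,d=r.snapshot("scene");cv2.imwrite("pics/s8.png",cv2.resize(p[150:270,230:350,::-1],None,fx=5,fy=5,interpolation=cv2.INTER_CUBIC))
E
```

```text
31.1 [0.5025 0.022  0.0238] q [ 0.    0.87 -0.22  2.06  0.65  0.28 -0.91] f [-2.3  0.2  2.7] op 54.3 toolx [-0. -0. -1.]
cradle xy mm -0.39066881169854745 0.5567144376336923 f along y -0.1012248236859906
```

View pics/w8.png

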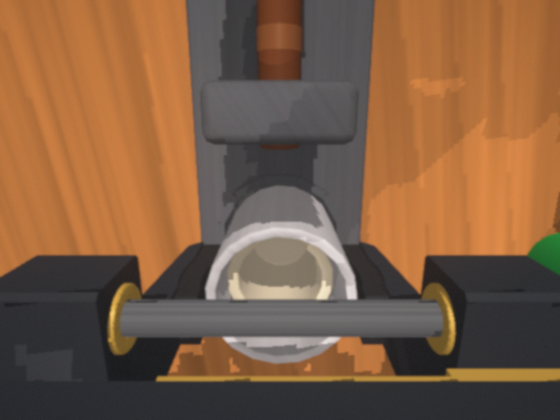

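View pics/s8.png

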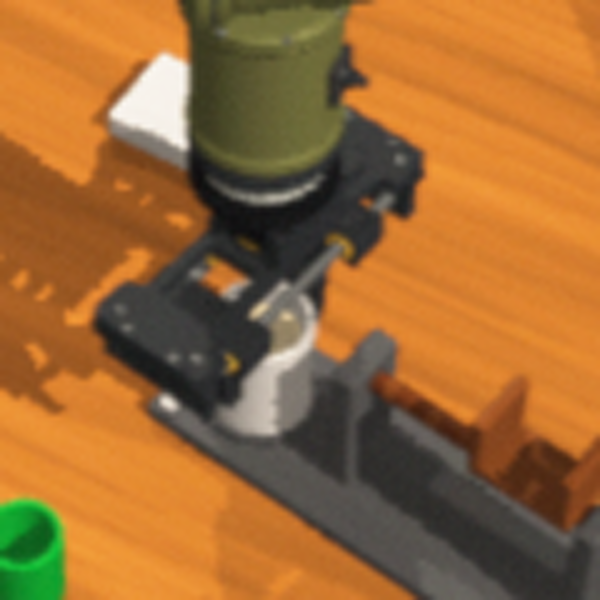

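The sleeve is gripped across ±x with the rim at (281,290) and the crucible visible inside. I lift straight up.

Emit:
arm_command(
  plan=[
    [0.045, -0.003, 0, 0, 0],
    [0.045, -0.006, 0, 0, 0],
    [0.045, -0.01, 0, 0, 0],
    [0.045, -0.012, 0, 0, 0],
    [0.045, -0.012, 0, 0, 0],
    [0.045, -0.012, 0, 0, 0],
    [0.045, -0.012, 0, 0, 0],
    [0.045, -0.012, 0, 0, 0],
    [0.045, -0.015, 0, 0, 0],
    [0.045, -0.02, 0, 0, 0],
    [0.045, -0.02, 0, 0, 0],
    [0.045, 0, 0, 0, 0],
  ],
)

```text
clock: 32.7
tool_pos: [0.5035, 0.0222, 0.1592]
eef_rot: [0.534, 0.464, -0.532, 0.465]
contact_force: [0.4, -0.0, -4.0]
opening: 0.617
```

```bash
python3 st.py;  python3 - <<'E'
from plant import r
from h import *
p,d=r.snapshot("scene");cv2.imwrite("pics/s9.png",cv2.resize(p[120:270,220:370,::-1],None,fx=4,fy=4,interpolation=cv2.INTER_CUBIC))
s=r.get_state();M=R.from_quat(s["eef_rot"]).as_matrix()
print("to board",(M.T@(np.array([.561,-.2425,s["tool_pos"][2]])-s["tool_pos"])).round(4))
E
```

```text
32.7 [0.5035 0.0222 0.1592] q [ 0.15  0.64 -0.46  1.98  0.47  0.62 -0.75] f [ 0.4 -0.  -4. ] op 54.4 toolx [ 0.003  0.    -1.   ]
cradle xy mm 0.6161434632065003 0.8792140984604832 f along y 0.010688750574588136
to board [1.000e-04 9.350e-02 2.541e-01]
```

View pics/s9.png

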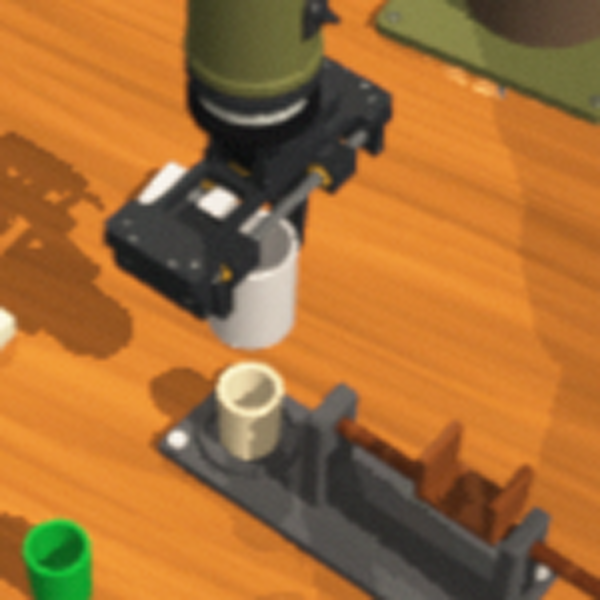

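The sleeve is clear and the crucible stands in its seat at (250,410). I carry it to the board.

Emit:
arm_command(
  plan=[
    [0.045, 0, 0.006, 0.016, 0],
    [0.045, 0, 0.012, 0.032, 0],
    [0.045, 0, 0.012, 0.032, 0],
    [0.045, 0, 0.012, 0.032, 0],
    [0.045, 0, 0.012, 0.032, 0],
    [0.045, 0, 0.012, 0.032, 0],
    [0.045, 0, 0.012, 0.032, 0],
    [0.045, 0, 0.01, 0.03, 0],
    [0.045, 0, 0.005, 0.016, 0],
    [0.045, 0, 0, 0, 0],
    [0.045, 0, 0, 0, 0],
  ],
)

```text
clock: 34.12
tool_pos: [0.5601, -0.2403, 0.1576]
eef_rot: [0.533, 0.466, -0.532, 0.465]
contact_force: [0.4, -0.6, -3.6]
opening: 0.617
```

Emit:
arm_command(
  plan=[
    [0.045, 0.02, 0, 0, 0],
    [0.045, 0.03, 0, 0, 0],
    [0.045, 0.03, 0, 0, 0],
    [0.045, 0.02, 0, 0, 0],
    [0.045, 0.01, 0, 0, 0],
    [0.045, 0, 0, 0, 0],
    [0.045, 0, 0, 0, 0],
  ],
)

```text
clock: 35.0
tool_pos: [0.5612, -0.2423, 0.0488]
eef_rot: [0.533, 0.464, -0.532, 0.465]
contact_force: [0.4, 0.2, -2.9]
opening: 0.617
```

```bash
python3 st.py;  python3 - <<'E'
from plant import r
from h import *
p,d=r.snapshot("scene");cv2.imwrite("pics/s10.png",cv2.resize(p[120:270,120:270,::-1],None,fx=4,fy=4,interpolation=cv2.INTER_CUBIC))
s=r.get_state();M=R.from_quat(s["eef_rot"]).as_matrix()
print("to board",(M.T@(np.array([.561,-.2425,.0318])-s["tool_pos"])).round(4))
E
```

```text
35.0 [ 0.5612 -0.2423  0.0488] q [ 0.57  0.92 -0.42  1.72  0.59  0.63 -0.33] f [ 0.4  0.2 -2.9] op 54.4 toolx [ 0.002 -0.    -1.   ]
cradle xy mm 93.4701186614709 -253.39233410736077 f along y 0.3012956693385887
to board [ 0.017  -0.0002  0.0001]
```

View pics/s10.png

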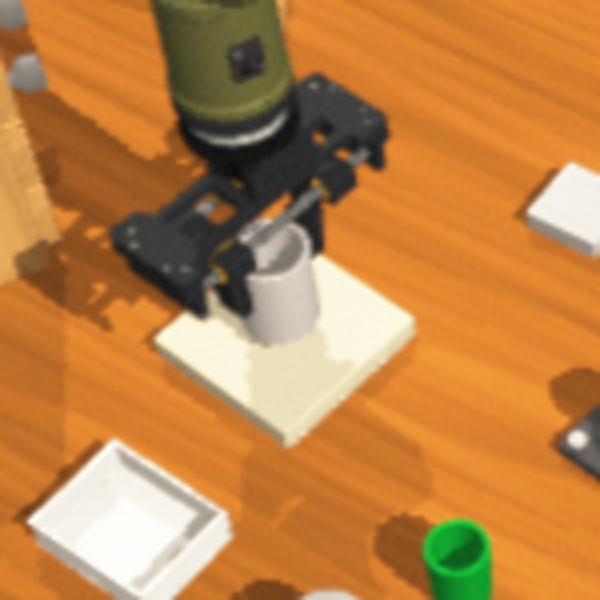

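The sleeve is over the middle of the board, 17 mm high. I lower it slowly until it touches.

Emit:
arm_command(
  plan=[
    [0.045, 0.006, 0, 0, 0],
    [0.045, 0.004, 0, 0, 0],
    [0.045, 0.003, 0, 0, 0],
    [0.045, 0.002, 0, 0, 0],
    [0.045, 0, 0, 0, 0],
  ],
)

```text
clock: 35.67
tool_pos: [0.5602, -0.2422, 0.0326]
eef_rot: [-0.533, -0.465, 0.533, -0.465]
contact_force: [0.1, -0.2, -4.1]
opening: 0.614
```

Emit:
arm_command(
  plan=[
    [0.045, 0.001, 0, 0, 0],
    [0.045, 0, 0, 0, 0],
  ],
)

```text
clock: 35.92
tool_pos: [0.5605, -0.2423, 0.032]
eef_rot: [0.533, 0.465, -0.533, 0.465]
contact_force: [0.1, 0.3, -2.9]
opening: 0.615
```

Emit:
arm_command(
  plan=[
    [0.045, 0.001, 0, 0, 0],
    [0.045, 0, 0, 0, 0],
  ],
)

```text
clock: 36.17
tool_pos: [0.5605, -0.2423, 0.0319]
eef_rot: [-0.533, -0.465, 0.533, -0.465]
contact_force: [-2.5, -0.6, 4.8]
opening: 0.614
```

Touchdown (the force went from -3 to +5 N). I release, open wide and lift away.

Emit:
arm_command(
  plan=[
    [0.045, -0.0005, 0, 0, 0],
    [0.058, 0, 0, 0, 0],
    [0.065, 0, 0, 0, 0],
    [0.075, 0, 0, 0, 0],
    [0.088, 0, 0, 0, 0],
    [0.088, 0, 0, 0, 0],
    [0.088, -0.01, 0, 0, 0],
    [0.088, -0.02, 0, 0, 0],
    [0.088, -0.04, 0, 0, 0],
    [0.088, -0.05, 0, 0, 0],
    [0.088, -0.03, 0, 0, 0],
    [0.088, 0, 0, 0, 0],
  ],
)

```text
clock: 37.67
tool_pos: [0.5625, -0.2426, 0.1855]
eef_rot: [0.534, 0.463, -0.532, 0.467]
contact_force: [-0.2, 0.2, -0.3]
opening: 0.999
```

Emit:
arm_command(
  plan=[
    [0.088, -0.02, -0.05, 0, 0],
    [0.088, 0, -0.05, 0, 0],
    [0.088, 0, -0.05, 0, 0],
    [0.088, 0, 0, 0, 0],
    [0.088, 0, 0, 0, 0],
  ],
)

```text
clock: 38.3
tool_pos: [0.4124, -0.222, 0.2015]
eef_rot: [0.533, 0.465, -0.533, 0.465]
contact_force: [0.7, -0.2, 1.0]
opening: 0.998
```

```bash
python3 st.py;  python3 - <<'E'
from plant import r
from h import *
for n in("scene","top"):
    p,d=r.snapshot(n);cv2.imwrite(f"pics/{n}11.png",p[:,:,::-1]);c=r.calibration(n);P=cloud(c,d);Z=P[...,2]
    k=(Z>.08)&(Z<.1)&(abs(P[...,0]-.56)<.05)&(abs(P[...,1]+.242)<.05)
    print(n,k.sum(),np.nanpercentile(P[k],[2,50,98],axis=0))
    q=P[...,:2]-SEAT;X=q@CX;Y=q@CY
    k=(Z>.055)&(Z<.08)&(abs(X)<.035)&(abs(Y)<.035);print("cruc",k.sum(),np.percentile(X[k],[2,98]),np.percentile(Y[k],[2,98]),np.median(Z[k]))
    k=(Z>.13)&(Z<.15)&(abs(X)<.035)&(Y>.1)&(Y<.21);print("lugs",np.percentile(Y[k],[2,98]))
E
```

```text
38.3 [ 0.4124 -0.222   0.2015] q [ 0.76  0.55 -0.57  2.03  0.46  0.69 -0.23] f [ 0.7 -0.2  1. ] op 88.0 toolx [ 0.001 -0.    -1.   ]
cradle xy mm -56.67902263648298 -253.38618324103973 f along y -0.12513614775008486
scene 127 [[ 0.53691451 -0.26749191  0.08012495]
 [ 0.56262745 -0.24218507  0.08627076]
 [ 0.59065302 -0.21301591  0.09124266]]
cruc 125 [-0.01770101  0.02302239] [-0.01658878  0.02306524] 0.06298576863179561
lugs [0.14613933 0.20606397]
top 106 [[ 0.53433829 -0.27017103  0.08073201]
 [ 0.56128035 -0.24665386  0.08823961]
 [ 0.58889269 -0.21669993  0.09361673]]
cruc 86 [-0.02014509  0.02131141] [-0.02031232  0.0188493 ] 0.06550830664082208
lugs [0.14327622 0.20298987]
```

View pics/scene11.png

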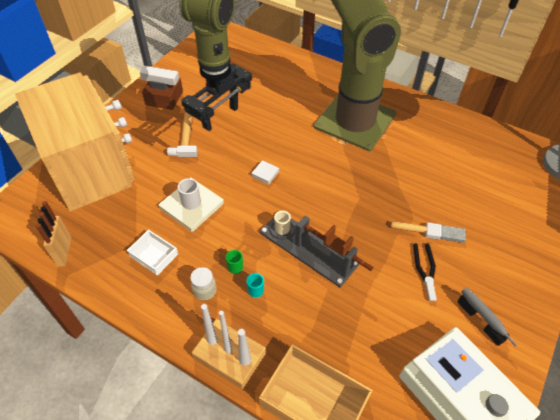

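View pics/top11.png

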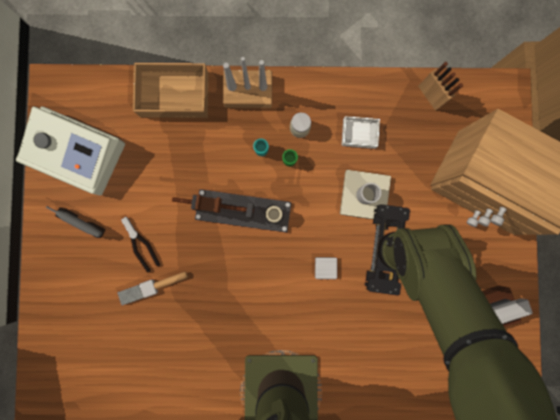

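The sleeve stands upright on the board (scene (189,192), top (369,193)). The crucible is in its seat (scene (283,222)), the bolt is open and the bystanders haven't moved. I hand in.

```bash
python3 -c "
from plant import r
print(r.finish_job())"
```

```text
the job is handed in; nothing more can be done
None
```

The job is done and handed in at about 38 s of the 72 s allowed.

**Bolt:** I pushed it back to the home stop three times, pressing 14–15 N along the bolt there. The draws jammed at roughly 22, 24 and 26 mm, where I stopped at 13–19 N along the bolt (up to about 24 N in all). On the fourth draw it ran to its end stop at about 62 mm, and the last pictures show it still fully open.

**Sleeve:** I lifted it straight up and set it down on the board with a light touch of about 5 N. The last pictures show it upright near the middle of the board, with its rim about 88 mm above the bench where 90 mm is expected.

**Crucible and bench:** The crucible stands in its seat, measured within about 3 mm of centre. The other things on the bench look unmoved by eye; I did not measure them.

**One disagreement:** The fingertips ended about 27 mm short of the reported TCP. My first push therefore passed over the yoke without touching it. I corrected for this in all later heights, and the contacts, the grasp and the set-down then agreed with it.

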